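# Load the mini chopper and hold its twist lid at pulse

## Task

Put the piece of hard cheese from the board into the cup of the mini chopper, then set the lid in its collar with the lugs down through the two slots. Turn the lid clockwise against the spring to the pulse position, the round pip half way to the lock, without ever letting it click into the lock, and finish still holding it there: the program ends with the gripper gripping the lid at pulse, since the spring would turn it back. Leave the other things on the worktop and board undisturbed.

Things in the scene. Friction and masses are not known exactly. Their poses are not given: they have to be found in the camera images.
- chopper: mini chopper: white round motor base, 124 mm across, 104 mm high, stuck to the worktop by its suction foot, so it does not move; its yaw varies. Origin at the centre of its underside on the worktop, z up. In its top sits a steel cup with a small blade; round the cup's mouth stands a dark grey bayonet collar for the lid. Slots and marks are the same after a half turn about z
- cup_floor (a point): centre of the steel cup's floor, 48 mm above the chopper's origin. The cup is 71 mm wide and 50 mm deep below the collar; the blade's hub stands 8 mm above its floor
- collar_top (a point): centre of the collar's top plane, 116 mm above the chopper's origin, axes as the chopper's. The collar is 105 mm across, its bore 77 mm; two entry slots 15 mm wide cut its inner lip (6 mm thick) at the chopper's own +x and -x. The lid's flange rests on this plane when seated; turned more than about 0.3 rad from the slots its lugs are under the lip and it cannot lift out
- slot_mark (a point): single black line on the white shoulder beside the collar, 55 mm from the axis on the chopper's +x, in line with an entry slot (another on -x): the lid goes in with its noses at these lines
- pulse_mark (a point): small round black pip on the shoulder, 0.63 rad (36 degrees) clockwise of the line seen from above (another opposite): pulse, the lid's noses point at the pips
- lock_mark (a point): two short black lines on the shoulder, 1.26 rad (72 degrees) clockwise of the single line (another pair opposite): locked, not wanted
- chopper_lid: black round lid of the chopper, 104 mm across, 140 g, right way up on the worktop, same after a half turn about z. Origin at the centre of its underside. From below: a plug 72 mm across (foot chamfered), 16 mm high; the flange, 16 to 26 mm above the origin, with a small nose on its edge at the lid's +x and -x; the grip bar. Seated, its origin is 100 mm above the chopper's
- lid_grip (a point): middle of the lid's upright grip bar, 42 mm above the lid's origin, axes as the lid's. The bar is 66 mm long along x (it points at lugs and noses), 20 mm wide along y, and runs from 26 to 56 mm above the lid's origin; grip it across y
- lid_lug (a point): tip of one of the two lugs on the plug, 42.5 mm from the lid's axis on its +x (the other on -x); a lug is 10 mm wide and 1 to 8 mm above the lid's origin, its foot chamfered
- run_switch (a joint): twist switch in the collar, rad: 0 at rest, grows as the lid's lugs push it clockwise seen from above; value = lid's turn from the slots - 0.06 (free play). A spring turns lid and switch back: 0.06 N m at 0, 0.13 at pulse. Pulse is 0.57; from about 0.8 sprung balls resist the lugs; the lock click is at about 1.0; end stop 1.25
- cheese: piece of hard cheese with a strip of rind, 39 mm long (its x), 24 mm wide (its y), 24 mm high, 25 g, lying on the board. Origin at the centre of its underside
- board: wooden chopping board, 220 x 340 x 19 mm, does not move; origin at the centre of its underside. Mind the wall cabinets: they hang over the back of the worktop, about 0.5 m up, from about 0.57 m ahead of the robot on, so wrists must stay in front of them
- tomato: bystander: tomato, 69 mm, on the board
- garlic_bulb: bystander: garlic bulb, 60 mm, on the board
- glass: bystander: clear water glass, 78 mm across, 87 mm high, behind the work; origin at the centre of its underside
- espresso_cup: bystander: small white cup with a handle, 62 x 92 x 51 mm, behind the work; origin at the centre of its underside
Mind the look-alikes: they are no part of the job. There is more than one size of the chopper_lid; the one meant has the size given above.

How it is judged:
By the outcome, as a careful person would: the job done as asked, in the order asked, and still so for the second after the job is handed in, while the arm keeps its last pose, push and grip.
It also fails if it takes over 58 s, if anything falls off the work surface, if the arm or the gripper's body presses on something with over 40 N, if the wrist force passes 120 N, or if a joint passes its speed limit or range.

## Robot

A 6-joint arm with a two-finger parallel gripper is mounted at the origin on a cart in front of the work surface, level with it; the furniture and walls round the work are solid. World frame = base frame: x ahead of the robot, y to its left, z up, the work surface at z = 0. Lengths are in m, angles in rad, forces in N, time in s.
With the tool pointing down it reaches from about 0.4 to 0.925 m from the base axis. Payload 12.5 kg.
Tool frame: the origin (TCP) lies at the very end of the fingers, on their centre line; the grasp point (between the pads) lies r.grip_depth behind it (r.grip_depth is the distance from the TCP to the grasp point, in m); z points along the fingers, y is the line along which they close (so a half turn about z gives the same grasp; the last joint's range is limited). The gripper opens to 95 mm and grips with 3 to 60 N. Pads are 20 mm wide; open, the fingers measure 119 mm over their backs; the gripper's body (75 mm by 180 mm) begins 59 mm behind the grasp point.
Start: joints at [-1.257, 0.491, 1.559, -0, 1.092, -0.106], TCP at [0.255, -0.571, 0.215] pointing down, gripper open.
Joint ranges: [-3.1, 3.1], [-0.84, 2.19], [0.05, 2.79], [-1.13, 4.28], [0.06, 2.93], [-2.69, 2.69]. Speed limits (rad/s): [2.22, 2.22, 2.79, 3.14, 3.14, 3.14].

## Interface

Orientations are given as a rotation vector (axis times angle).
In Python, from plant import state, eyes, r gives the robot as it stands. The module is installed in compiled form; this text tells all that it offers.
- The arm moves only by the tool drive_tool, never from a script. Its argument "targets" is a list of rows, each an object of numbers: "x", "y", "z": the shift along the tool's x, y, z in m; "yaw": the turn about the tool's z in degrees. In form: [{"x": .., "y": .., "z": .., "yaw": ..}, ...]. A call has 1 to 8 rows; each row is the pose to reach, as a shift and turn from the pose commanded when the call began, along the tool's axes at that moment; what a row does not reach only later rows make up. A row lasts 1/10 s, in which the tool goes at most 50 mm and 8.59 degrees, less where a joint would pass 70% of its speed; a pose out of reach is approached as far as the arm can. A call with a gripper value outside its range is refused whole. "grip" is the opening in per cent of the stroke, from 0 (shut) to 100 (fully open), set as the call begins (left out, the last holds). The fingers move at their own pace and stop on an object; "force" is the grip in N (left out, the last holds). Time passes only in rows, so rows that repeat a pose let the fingers close. It gives the time, the measured TCP pose, the force, the opening and the grip force at its end, in the units of the state.
- state(): the state, without advancing time (a new reading comes with each control period).
- eyes.grab_frame(name): name is "side" or "top"; returns the picture (480x640x3 uint8, red, green, blue); there is no depth.
- eyes.calibration(name): a dict with "fx", "fy", "cx", "cy" (pixels), "world_to_cam" (4x4, takes a point from world to camera coordinates). Camera axes: x right, y up, looking along -z (the intrinsics and any distortion apply to the point x, -y, -z); pixel columns grow to the right and rows downward; lengths in m; the calibration is good to about 2 mm. A picture is of the moment at which its call begins. calibration takes no time and is no camera call.
- r.close_job(): hands the job in; it is judged then, once.
The state is a dict: "time_s": time; "joint_positions": joint angles; "qvel": joint speeds; "joint_torque": joint torques, N m; "ee_pos": TCP position; "orientation": TCP orientation; "ft_force": force on the tool from outside, world axes, zero at the start; "torque": the same for the moment, N m; "gripper_width": finger opening in m; "grasp_force": force on a finger pad.
Only numpy, scipy, OpenCV 4.12 (cv2) and the standard library are available. Lean on these libraries where they do the work, as an engineer would, in place of code of your own. Each camera call takes 0.05 s, during which the arm holds its last target. There are 200 camera calls.

## Working session

There is one attempt and no reset: what is moved stays moved. The work goes in short steps, Python scripts to look and compute and a tool call to move; the robot and the scene stay as the last step left them, time stands still between calls to the robot, and variables do not carry over. Pictures are saved under pics/ and viewed, at most 10 in all, crops included, and the job is handed in when it is done.

Besides the shell and the picture viewer there is one more tool, called after "Request:" as a command line: name --argument value ..., lists and objects as JSON in quotes. drive_tool: Moves the arm, as the interface text tells. Its arguments: {"type":"object","properties":{"targets":{"type":"array","items":{"type":"object","properties":{"x":{"type":"number"},"y":{"type":"number"},"z":{"type":"number"},"yaw":{"type":"number"}}}},"grip":{"type":"number"},"force":{"type":"number"}},"required":["targets"]}

```bash
mkdir -p pics; cat > h.py <<'E'
import numpy as np,cv2
from plant import state,eyes,r
from scipy.spatial.transform import Rotation as R
def ray(n,u,v):
    c=eyes.calibration(n);W=np.array(c["world_to_cam"]);
    d=np.array([(u-c["cx"])/c["fx"],-(v-c["cy"])/c["fy"],-1.])
    return -W[:3,:3].T@W[:3,3], W[:3,:3].T@d
def on(n,u,v,z):
    o,d=ray(n,u,v);return o+d*(z-o[2])/d[2]
def px(n,p):
    c=eyes.calibration(n);q=np.array(c["world_to_cam"])@np.append(p,1);return np.array([c["cx"]+c["fx"]*q[0]/-q[2],c["cy"]-c["fy"]*q[1]/-q[2]])
def save(n,f):
    i=eyes.grab_frame(n);cv2.imwrite(f"pics/{f}.png",i[:,:,::-1]);return i
E
python3 - <<'E'
from h import *
save("top","t0");save("side","s0")
for n in("top","side"):
    c=eyes.calibration(n);print({k:v for k,v in c.items() if k!="world_to_cam"},ray(n,320,240))
s=state();print(s,r.grip_depth);print(R.from_rotvec(s["orientation"]).as_matrix().round(3))
E
```

```text
{'fx': 497.3960590846805, 'fy': 497.3960590846805, 'cx': 324.73919721335227, 'cy': 244.6464875248498} (array([ 0.27495661, -0.03191275,  1.41594551]), array([ 0.21040094,  0.010197  , -0.97765306]))
{'fx': 510.60461444440307, 'fy': 510.60461444440307, 'cx': 316.6199886974365, 'cy': 247.1792508970812} (array([ 0.59872814, -0.98855593,  0.82075539]), array([-0.03741448,  0.80321769, -0.59471254]))
{'time_s': 0.1, 'joint_positions': array([-1.25664311e+00,  4.91498167e-01,  1.55940089e+00, -4.16089636e-06,
        1.09172082e+00, -1.05588044e-01]), 'qvel': array([ 0.00032735, -0.0021137 , -0.0004037 ,  0.00110399, -0.0010541 ,
        0.00041647]), 'joint_torque': array([ 2.82657114e-03, -6.13622189e+01, -2.58606166e+01,  6.93492615e-02,
        4.70207131e-02, -2.08903043e-05]), 'ee_pos': array([ 0.25465882, -0.5705178 ,  0.21411662]), 'orientation': array([-3.07165995e+00, -6.54288766e-01,  1.73672591e-04]), 'ft_force': array([-0.58145151,  0.08079369, -0.38603192]), 'torque': array([-0.0246306 ,  0.00918907,  0.02715299]), 'grasp_force': 0.0, 'gripper_width': 0.09498500832257348} 0.0188
[[ 0.913  0.408 -0.   ]
 [ 0.408 -0.913  0.001]
 [ 0.    -0.001 -1.   ]]
```

View pics/t0.png

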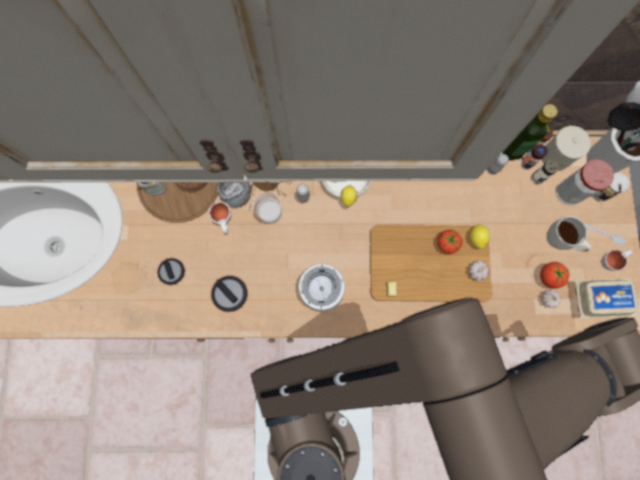

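View pics/s0.png

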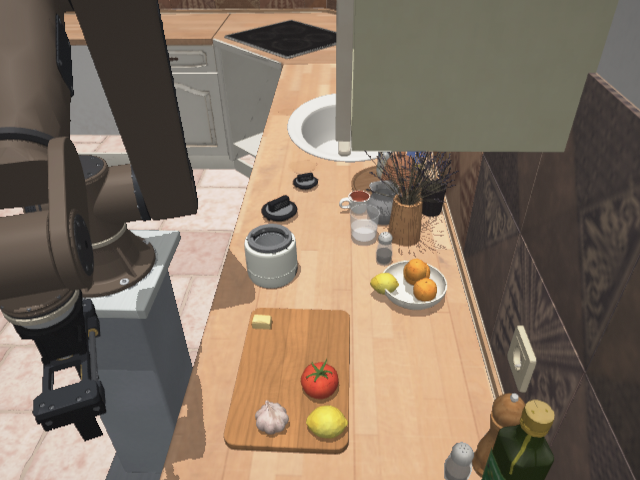

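Candidate lids in the top view are the larger one at (229,293) and the smaller one at (171,271). The larger should be the 104 mm lid, so I'll measure both and check them in an enlarged crop, together with the chopper at (321,287) and the cheese at (392,289).

```bash
python3 - <<'E'
from h import *
i=cv2.imread("pics/t0.png")
hsv=cv2.cvtColor(i,cv2.COLOR_BGR2HSV)
def big(m,x0,x1,y0,y1):
    k=np.zeros_like(m);k[y0:y1,x0:x1]=m[y0:y1,x0:x1]
    c=max(cv2.findContours(k,0,1)[0],key=cv2.contourArea);return c
dark=(hsv[...,2]<110).astype(np.uint8)
for nm,b in(("big",(200,258,268,320)),("small",(150,192,252,292))):
    c=big(dark,*b);(u,v),(w,h),a=cv2.fitEllipse(c);print(nm,u,v,w,h,a,cv2.boundingRect(c),on("top",u,v,.026), "diam", np.linalg.norm(on("top",u-w/2,v,.026)-on("top",u+w/2,v,.026)))
    black=(hsv[...,2]<40).astype(np.uint8);c=big(black,*b);print(" bar",cv2.minAreaRect(c))
ch=((hsv[...,0]>20)&(hsv[...,0]<35)&(hsv[...,1]>60)&(hsv[...,2]>190)).astype(np.uint8)
c=big(ch,380,405,275,303);rc=cv2.minAreaRect(c);print("cheese",rc,on("top",*rc[0],.043));
for p in cv2.boxPoints(rc):print(on("top",*p,.043))
a=cv2.resize(i[262:318,293:350],None,fx=7,fy=7,interpolation=3);b=cv2.resize(i[262:318,205:255],None,fx=7,fy=7,interpolation=3)
cv2.imwrite("pics/c1.png",np.hstack([b,a]))
s=cv2.imread("pics/s0.png");cv2.imwrite("pics/c2.png",cv2.resize(s[165:335,230:340],None,fx=3.5,fy=3.5,interpolation=3))
E
```

```text
big 228.9033966064453 293.2536315917969 34.09926223754883 34.8181037902832 48.9343147277832 (212, 276, 35, 35) [0.42298344 0.23785157 0.026     ] diam 0.09542594449272414Traceback (most recent call last):
  File "<stdin>", line 10, in <module>
  File "<stdin>", line 6, in big
ValueError: max() iterable argument is empty
```

```bash
python3 - <<'E'
from h import *
i=cv2.imread("pics/t0.png")
hsv=cv2.cvtColor(i,cv2.COLOR_BGR2HSV)
def big(m,x0,x1,y0,y1):
    k=np.zeros_like(m);k[y0:y1,x0:x1]=m[y0:y1,x0:x1]
    c=max(cv2.findContours(k,0,1)[0],key=cv2.contourArea);return c
dark=(hsv[...,2]<110).astype(np.uint8)
for nm,b in(("big",(200,258,268,320)),("small",(150,192,252,292))):
    c=big(dark,*b);(u,v),(w,h),a=cv2.fitEllipse(c);print(nm,u,v,w,h,a,cv2.boundingRect(c),on("top",u,v,.026))
    pv=i[b[2]:b[3],b[0]:b[1]].max(2);print(np.percentile(pv,[0,5,10,20,30,40,50]))
ch=((hsv[...,0]>20)&(hsv[...,0]<35)&(hsv[...,1]>60)&(hsv[...,2]>190)).astype(np.uint8)
print(hsv[289,392],hsv[270,420])
try:
    c=big(ch,380,405,275,303);rc=cv2.minAreaRect(c);print("cheese",rc,on("top",*rc[0],.043));
    for p in cv2.boxPoints(rc):print(on("top",*p,.043))
except ValueError: print("no")
a=cv2.resize(i[262:318,293:350],None,fx=7,fy=7,interpolation=3);b=cv2.resize(i[262:318,205:255],None,fx=7,fy=7,interpolation=3)
cv2.imwrite("pics/c1.png",np.hstack([b,a]))
s=cv2.imread("pics/s0.png");cv2.imwrite("pics/c2.png",cv2.resize(s[165:335,230:340],None,fx=3.5,fy=3.5,interpolation=3))
E
```

```text
big 228.9033966064453 293.2536315917969 34.09926223754883 34.8181037902832 48.9343147277832 (212, 276, 35, 35) [0.42298344 0.23785157 0.026     ]
[ 45.  61.  72. 122. 159. 193. 204.]
small 170.662841796875 271.14532470703125 24.6793155670166 25.937469482421875 60.31031036376953 (158, 259, 27, 26) [0.48625939 0.40447121 0.026     ]
[ 45.  62.  75. 115. 147. 183. 203.]
[ 26  64 226] [ 16 132 182]
cheese ((392.5, 288.5), (13.0, 7.0), 90.0) [ 0.43215053 -0.21783524  0.043     ]
[ 0.45027816 -0.20870663  0.043     ]
[ 0.45018355 -0.22812309  0.043     ]
[ 0.41411861 -0.22691566  0.043     ]
[ 0.41421187 -0.20760126  0.043     ]
```

View pics/c1.png

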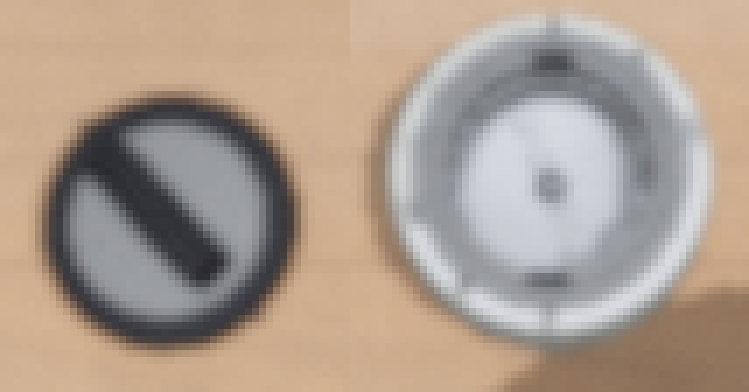

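View pics/c2.png

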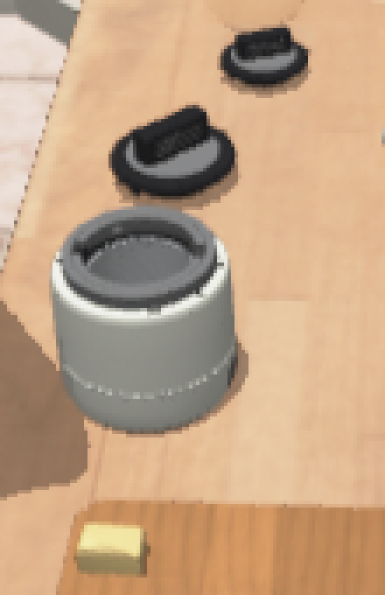

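The left half of c1.png shows the larger lid with its bar running up-left at about 45°. It is about 35 px across, or roughly 100 mm, against about 26 px for the other, so it is the 104 mm lid. The chopper's black lines sit at about (322,265) and (321,308), so its slots lie roughly along world x. I'll measure these more exactly now.

```bash
python3 - <<'E'
from h import *
i=cv2.imread("pics/t0.png");g=cv2.cvtColor(i,cv2.COLOR_BGR2GRAY).astype(float)
def dk(x0,x1,y0,y1):
    p=g[y0:y1,x0:x1];w=np.clip(np.percentile(p,60)-p-8,0,None);Y,X=np.mgrid[y0:y1,x0:x1];return (X*w).sum()/w.sum(),(Y*w).sum()/w.sum()
for nm,b,z in(("l1",(318,327,264,267),.104),("l2",(317,326,306,310),.104),("s1",(316,328,269,273),.112),("s2",(315,328,300,304),.112)):
    u,v=dk(*b);print(nm,round(u,2),round(v,2),on("top",u,v,z).round(4))
hsv=cv2.cvtColor(i,cv2.COLOR_BGR2HSV)
m=((hsv[...,1]<45)&(g>90)).astype(np.uint8);k=np.zeros_like(m);k[255:320,290:352]=m[255:320,290:352]
c=max(cv2.findContours(k,0,1)[0],key=cv2.contourArea);e=cv2.fitEllipse(cv2.convexHull(c));print("base outline",e,on("top",*e[0],.09))
# bar: darkest pixels inside lid interior
k=np.zeros_like(m);Y,X=np.mgrid[:480,:640];k[(g<100)&((X-229)**2+(Y-293.2)**2<13**2)]=1
c=max(cv2.findContours(k,0,1)[0],key=cv2.contourArea);ys,xs=np.nonzero(k)
q=np.array([on("top",x,y,.056)[:2] for x,y in zip(xs,ys)]);d=np.linalg.svd(q-q.mean(0))[2][0];print("bar",q.mean(0),np.degrees(np.arctan2(d[1],d[0])),len(xs))
print(state()["time_s"])
# side view lid & chopper check
s=cv2.imread("pics/s0.png");hs=cv2.cvtColor(s,cv2.COLOR_BGR2HSV);
for p in((.423,.238,.026),(.421,.236,.056)):print(px("side",p),px("top",p))
sg=cv2.cvtColor(s,cv2.COLOR_BGR2GRAY);k=np.zeros(sg.shape,np.uint8);k[190:226,255:302]=(sg<85)[190:226,255:302]
c=max(cv2.findContours(k,0,1)[0],key=cv2.contourArea);x,y,w,h=cv2.boundingRect(c);print("side lid",x,y,w,h,on("side",x+w/2-.5,211.,.026))
print([ (px("side",(.423+.052*a,.238+.052*b,.022))).round(1) for a,b in((1,0),(-1,0),(0,-1))])
E
```

```text
l1 321.58 265.57 [ 0.4875 -0.0222  0.104 ]
l2 320.77 308.38 [ 0.3738 -0.0198  0.104 ]
s1 321.56 270.74 [ 0.4723 -0.0222  0.112 ]
s2 320.99 301.76 [ 0.3904 -0.0205  0.112 ]
base outline ((321.27301025390625, 286.9924621582031), (46.6666374206543, 47.96546173095703), 167.7590789794922) [ 0.4317357  -0.02113583  0.09      ]
bar [0.4215767  0.23616052] -136.68587120425755 160
0.1
[278.19294104 207.65270381] [228.85054978 293.24797283]
[276.76545791 199.09382079] [227.46824206 292.8184594 ]
side lid 262 195 35 27 [0.42709769 0.22062001 0.026     ]
[array([296.3, 209. ]), array([260.3, 208.6]), array([276.4, 219. ])]
```

Request:
drive_tool --targets '[{"x": 0.305,"y": -0.25,"z": 0,"yaw": 24},{"x": 0.305,"y": -0.25,"z": 0,"yaw": 24},{"x": 0.305,"y": -0.25,"z": 0,"yaw": 24},{"x": 0.305,"y": -0.25,"z": 0,"yaw": 24},{"x": 0.305,"y": -0.25,"z": 0.03,"yaw": 24},{"x": 0.305,"y": -0.25,"z": 0.06,"yaw": 24},{"x": 0.305,"y": -0.25,"z": 0.1,"yaw": 24},{"x": 0.305,"y": -0.25,"z": 0.1,"yaw": 24}]' --grip 55 --force 12

```text
time_s: 0.9
ee_pos: [0.4236, -0.2332, 0.1285]
orientation: [3.141, 0.002, 0.002]
ft_force: [1.4, -0.9, -0.4]
gripper_width: 0.0525
grasp_force: 0.0
```

Request:
drive_tool --targets '[{"x": 0,"y": 0,"z": 0,"yaw": 0},{"x": 0,"y": 0,"z": 0,"yaw": 0},{"x": 0,"y": 0,"z": 0,"yaw": 0}]'

```text
time_s: 1.2
ee_pos: [0.4232, -0.2358, 0.1296]
orientation: [3.141, 0.001, 0.001]
ft_force: [-0.5, 0.6, -0.2]
gripper_width: 0.0527
grasp_force: 0.0
```

```bash
python3 - <<'E'
from h import *
t=save("top","t1");s=save("side","s1")
e=state();print(e["ee_pos"],R.from_rotvec(e["orientation"]).as_matrix().round(3).tolist())
print(px("top",e["ee_pos"]),px("side",e["ee_pos"]),px("side",(.432,-.218,.031)))
a=cv2.resize(t[255:325,355:435],None,fx=5,fy=6);b=cv2.resize(s[200:340,200:320],None,fx=3,fy=3)
cv2.imwrite("pics/c3.png",np.hstack([a,b[:,:]])[:,:,::-1]);
E
```

```text
[ 0.42298781 -0.23605907  0.12975044] [[1.0, -0.001, 0.001], [-0.001, -1.0, -0.001], [0.001, 0.001, -1.0]]
[404.05202484 288.14800914] [250.68998356 292.74009054] [260.39173392 321.18081418]
```

View pics/c3.png

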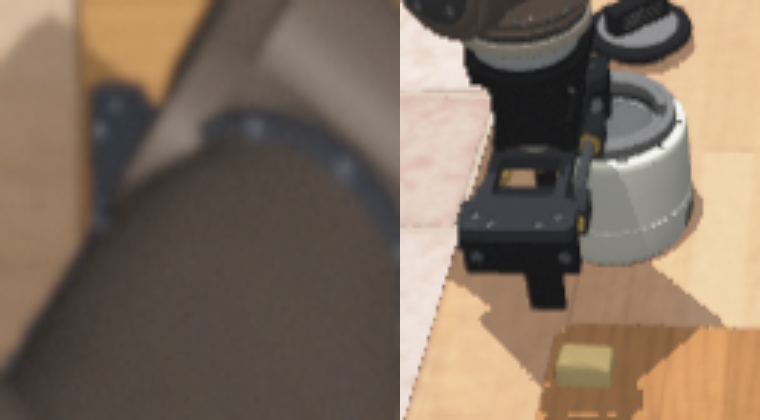

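The cheese shows in the side view at about (261.7,321.7), within about 1.5 px of the prediction. The gripper stopped 20 mm short of it, so I'll correct and descend.

Request:
drive_tool --targets '[{"x": 0.01,"y": -0.018,"z": 0,"yaw": 0},{"x": 0.01,"y": -0.018,"z": 0.04,"yaw": 0},{"x": 0.01,"y": -0.018,"z": 0.07,"yaw": 0},{"x": 0.01,"y": -0.018,"z": 0.09,"yaw": 0},{"x": 0.01,"y": -0.018,"z": 0.106,"yaw": 0},{"x": 0.01,"y": -0.018,"z": 0.106,"yaw": 0},{"x": 0.01,"y": -0.018,"z": 0.106,"yaw": 0}]'

```text
time_s: 2.0
ee_pos: [0.4331, -0.2176, 0.0236]
orientation: [3.141, -0.0, 0.001]
ft_force: [0.5, 0.4, 0.2]
gripper_width: 0.0524
grasp_force: 0.0
```

Request:
drive_tool --targets '[{"x": 0,"y": 0,"z": 0,"yaw": 0},{"x": 0,"y": 0,"z": 0,"yaw": 0},{"x": 0,"y": 0,"z": 0,"yaw": 0},{"x": 0,"y": 0,"z": 0,"yaw": 0},{"x": 0,"y": 0,"z": 0,"yaw": 0}]' --grip 0 --force 12

```text
time_s: 2.5
ee_pos: [0.4331, -0.2169, 0.0234]
orientation: [3.141, 0.002, 0.001]
ft_force: [0.5, 0.1, 4.2]
gripper_width: 0.024
grasp_force: 12.0
```

Request:
drive_tool --targets '[{"x": 0,"y": 0,"z": -0.05,"yaw": 0},{"x": 0,"y": 0,"z": -0.1,"yaw": 0},{"x": -0.002,"y": -0.02,"z": -0.14,"yaw": 0},{"x": -0.002,"y": -0.06,"z": -0.15,"yaw": 0},{"x": -0.002,"y": -0.1,"z": -0.15,"yaw": 0},{"x": -0.002,"y": -0.14,"z": -0.15,"yaw": 0},{"x": -0.002,"y": -0.18,"z": -0.15,"yaw": 0},{"x": -0.002,"y": -0.196,"z": -0.15,"yaw": 0}]'

```text
time_s: 3.3
ee_pos: [0.4302, -0.0182, 0.1731]
orientation: [-3.141, -0.005, 0.0]
ft_force: [0.5, 0.0, 1.0]
gripper_width: 0.0238
grasp_force: 12.0
```

Request:
drive_tool --targets '[{"x": 0,"y": 0,"z": 0,"yaw": 0},{"x": 0,"y": 0,"z": 0,"yaw": 0}]'

```text
time_s: 3.5
ee_pos: [0.4309, -0.021, 0.173]
orientation: [3.141, 0.003, 0.0]
ft_force: [0.0, -0.1, -1.3]
gripper_width: 0.0236
grasp_force: 12.0
```

Request:
drive_tool --targets '[{"x": 0,"y": 0,"z": 0.03,"yaw": 0},{"x": 0,"y": 0,"z": 0.055,"yaw": 0},{"x": 0,"y": 0,"z": 0.08,"yaw": 0},{"x": 0,"y": 0,"z": 0.1,"yaw": 0},{"x": 0,"y": 0,"z": 0.105,"yaw": 0},{"x": 0,"y": 0,"z": 0.105,"yaw": 0}]'

```text
time_s: 4.1
ee_pos: [0.4307, -0.0216, 0.0676]
orientation: [-3.141, 0.001, 0.002]
ft_force: [0.3, 0.2, 0.1]
gripper_width: 0.0238
grasp_force: 12.0
```

Request:
drive_tool --targets '[{"x": 0,"y": 0,"z": 0,"yaw": 0},{"x": 0,"y": 0,"z": 0,"yaw": 0},{"x": 0,"y": 0,"z": 0,"yaw": 0},{"x": 0,"y": 0,"z": 0,"yaw": 0}]' --grip 36

```text
time_s: 4.5
ee_pos: [0.431, -0.0209, 0.0685]
orientation: [3.141, 0.002, 0.002]
ft_force: [1.4, 0.2, 0.2]
gripper_width: 0.034
grasp_force: 0.0
```

Request:
drive_tool --targets '[{"x": 0,"y": 0,"z": -0.04,"yaw": 0},{"x": 0,"y": 0,"z": -0.08,"yaw": 0},{"x": 0,"y": 0,"z": -0.12,"yaw": 0},{"x": -0.002,"y": -0.05,"z": -0.12,"yaw": -8},{"x": -0.004,"y": -0.1,"z": -0.12,"yaw": -16},{"x": -0.006,"y": -0.145,"z": -0.12,"yaw": -24},{"x": -0.007,"y": -0.19,"z": -0.12,"yaw": -32},{"x": -0.008,"y": -0.23,"z": -0.12,"yaw": -38}]' --grip 36

```text
time_s: 5.3
ee_pos: [0.4221, 0.2113, 0.1884]
orientation: [2.967, 1.033, 0.001]
ft_force: [1.0, -0.1, 1.1]
gripper_width: 0.0342
grasp_force: 0.0
```

Request:
drive_tool --targets '[{"x": -0.019,"y": -0.018,"z": 0,"yaw": -5.3},{"x": -0.019,"y": -0.018,"z": 0,"yaw": -5.3},{"x": -0.019,"y": -0.018,"z": 0,"yaw": -5.3}]' --grip 55

```text
time_s: 5.6
ee_pos: [0.3965, 0.2118, 0.1883]
orientation: [2.919, 1.16, 0.001]
ft_force: [-0.2, -0.4, 0.2]
gripper_width: 0.0504
grasp_force: 0.0
```

```bash
python3 - <<'E'
from h import *
t=save("top","t2");s=save("side","s2")
e=state();M=R.from_rotvec(e["orientation"]).as_matrix();print(e["time_s"],e["ee_pos"],np.degrees(np.arctan2(M[1,0],M[0,0])), M.T@(np.array([.4235,.237,.030])-e["ee_pos"]))
a=cv2.resize(t[255:325,285:365],None,fx=5,fy=5);b=cv2.resize(s[165:282,230:350],None,fx=3,fy=3)
cv2.imwrite("pics/c4.png",np.hstack([a[:350],b[:350]])[:,:,::-1]);
E
```

```text
5.7 [0.39720653 0.2113431  0.18825046] 43.250296491250104 [ 0.0366171  -0.00074484  0.15827654]
```

View pics/c4.png

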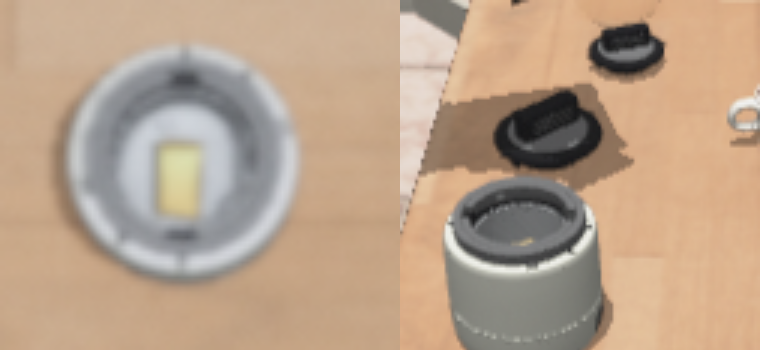

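The cheese lies in the cup, at about (180,180) in the crop, and the lid hasn't moved. Next I'll go over the lid and down.

Request:
drive_tool --targets '[{"x": 0.037,"y": -0.001,"z": 0.04,"yaw": 0},{"x": 0.037,"y": -0.001,"z": 0.075,"yaw": 0},{"x": 0.037,"y": -0.001,"z": 0.11,"yaw": 0},{"x": 0.037,"y": -0.001,"z": 0.14,"yaw": 0},{"x": 0.037,"y": -0.001,"z": 0.157,"yaw": 0},{"x": 0.037,"y": -0.001,"z": 0.157,"yaw": 0},{"x": 0.037,"y": -0.001,"z": 0.157,"yaw": 0}]'

```text
time_s: 6.4
ee_pos: [0.4234, 0.2374, 0.0312]
orientation: [2.92, 1.158, -0.0]
ft_force: [0.2, 0.3, -0.0]
gripper_width: 0.0524
grasp_force: 0.0
```

Request:
drive_tool --targets '[{"x": 0,"y": 0,"z": 0,"yaw": 0},{"x": 0,"y": 0,"z": 0,"yaw": 0},{"x": 0,"y": 0,"z": 0,"yaw": 0},{"x": 0,"y": 0,"z": 0,"yaw": 0},{"x": 0,"y": 0,"z": 0,"yaw": 0},{"x": 0,"y": 0,"z": 0,"yaw": 0},{"x": 0,"y": 0,"z": 0,"yaw": 0}]' --grip 0 --force 45

```text
time_s: 7.1
ee_pos: [0.4229, 0.2378, 0.0313]
orientation: [2.919, 1.16, 0.001]
ft_force: [-0.7, -1.2, 6.5]
gripper_width: 0.0195
grasp_force: 45.0
```

Request:
drive_tool --targets '[{"x": 0,"y": 0,"z": -0.03,"yaw": 0},{"x": 0,"y": 0,"z": -0.07,"yaw": 0},{"x": 0,"y": 0,"z": -0.11,"yaw": 0},{"x": 0,"y": 0,"z": -0.15,"yaw": 0},{"x": -0.02,"y": 0.023,"z": -0.16,"yaw": 7},{"x": -0.045,"y": 0.051,"z": -0.16,"yaw": 14},{"x": -0.07,"y": 0.079,"z": -0.16,"yaw": 21},{"x": -0.095,"y": 0.107,"z": -0.16,"yaw": 28}]'

```text
time_s: 7.9
ee_pos: [0.4267, 0.0935, 0.191]
orientation: [3.114, 0.413, 0.0]
ft_force: [1.2, -0.1, -0.9]
gripper_width: 0.02
grasp_force: 45.0
```

```bash
python3 - <<'E'
from h import *
e=state();M=R.from_rotvec(e["orientation"]).as_matrix();y=np.degrees(np.arctan2(M[1,0],M[0,0]));print(e["ee_pos"],y,e["gripper_width"], M.T@(np.array([.431,-.021,.19])-e["ee_pos"]),y+1.2)
E
```

```text
[0.42673818 0.09349125 0.19104094] 15.099641081642098 0.019998682623606167 [-0.02571016  0.11164845  0.00105052] 16.299641081642097
```

Request:
drive_tool --targets '[{"x": -0.007,"y": 0.03,"z": 0,"yaw": 6},{"x": -0.014,"y": 0.06,"z": 0,"yaw": 12},{"x": -0.021,"y": 0.09,"z": 0,"yaw": 16.4},{"x": -0.0265,"y": 0.1125,"z": 0,"yaw": 16.4},{"x": -0.0265,"y": 0.1125,"z": 0.015,"yaw": 16.4},{"x": -0.0265,"y": 0.1125,"z": 0.03,"yaw": 16.4},{"x": -0.0265,"y": 0.1125,"z": 0.03,"yaw": 16.4},{"x": -0.0265,"y": 0.1125,"z": 0.03,"yaw": 16.4}]'

```text
time_s: 8.7
ee_pos: [0.4313, -0.0207, 0.1611]
orientation: [-3.141, 0.029, 0.001]
ft_force: [-0.3, 0.6, -1.0]
gripper_width: 0.0198
grasp_force: 45.0
```

```bash
python3 - <<'E'
from h import *
s=save("side","s3");save("top","t3")
e=state();M=R.from_rotvec(e["orientation"]).as_matrix();print(e["ee_pos"],np.degrees(np.arctan2(M[1,0],M[0,0])),M[2])
p=e["ee_pos"]
for d in((.052,0,0),(-.052,0,0),(0,-.052,0)): print("rim pred",px("side",p+np.array(d)+[0,0,-.0093]).round(1))
for d in((.0525,0),(-.0525,0)): print("collar pred",px("side",(.431+d[0],-.021,.116)).round(1))
cv2.imwrite("pics/c5.png",cv2.resize(s[165:295,225:325],None,fx=6,fy=4.6,interpolation=cv2.INTER_CUBIC)[:,:,::-1])
E
```

```text
[ 0.43162883 -0.02064893  0.16154836] -1.0259779132304356 [ 6.81596303e-04  1.88759378e-04 -9.99999750e-01]
rim pred [289.5 222.8]
rim pred [244.7 222.3]
rim pred [264.3 235.8]
collar pred [290.1 235.6]
collar pred [245.8 235.1]
```

View pics/c5.png

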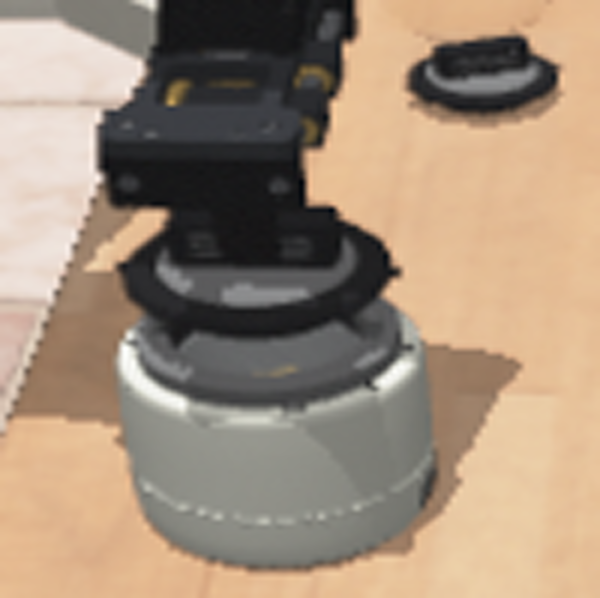

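```bash
python3 - <<'E'
from h import *
s0=cv2.imread("pics/s0.png");s3=cv2.imread("pics/s3.png")
g0=cv2.cvtColor(s0,cv2.COLOR_BGR2GRAY);g3=cv2.cvtColor(s3,cv2.COLOR_BGR2GRAY)
for v in range(232,246,2):print(v,g0[v,243:254],g0[v,286:298])
print()
for v in range(219,231,2):print(v,g3[v,240:252],g3[v,284:297])
E
```

```text
232 [189 190 192 195 197 192 160 139 130 125 135] [136 131 128 136 129 168 189 197 196 196 196 197]
234 [195 197 198 200 196 153 137 125  84  78  80] [113 120 110 134 137 179 239 211 194 194 196 196]
236 [192 192 194 191 166 140 135  97  60  46  41] [ 73  70  85 132 137 115 236 242 201 196 198 198]
238 [190 190 180 222 163 139 133 124 135 129  64] [106  91 119 136 128  78 199 238 233 196 197 198]
240 [192 182 239 226 150 134 137 128 131 137 113] [128 129 135 126  86  72 115 118 227 177 195 198]
242 [188 186 240 241 198 107 130 137 132 129 134] [135 133 112  78  62 141 237 241 208 138 192 198]
244 [190 177 236 240 241 147  92 117 132 136 130] [ 98  69  62  71 177 238 240 221 162 118 191 197]

219 [137 202 206 202 198 195 185 113  48  33  31  37] [ 48  33  32  32  31  89 188 200 199 198 196 196 197]
221 [167 204 201 195 174 163  85  38  32  33  32  78] [ 59  34  32  32  31  28 149 196 199 197 197 197 197]
223 [198 194 185 178  93  37  42  44  43  44  38 127] [ 42  32  32  32  31  29  62 101 191 199 198 198 199]
225 [137 132 127 124 126  77  45  44  44  44  44  73] [ 33  32  33  32  28  45 117 146 193 198 197 196 197]
227 [135 129 126 127 128  94  47  40  43  44  44  44] [ 32  32  31  28  45 142 195 198 200 200 199 199 198]
229 [131 127 126 125 126 125  66  38  38  43  43  44] [ 39  31  32  39 113 180 198 199 198 198 198 198 198]
```

Request:
drive_tool --targets '[{"x": 0.0015,"y": 0,"z": 0.008,"yaw": 0},{"x": 0.0015,"y": 0,"z": 0.012,"yaw": 0},{"x": 0.0015,"y": 0,"z": 0.016,"yaw": 0},{"x": 0.0015,"y": 0,"z": 0.018,"yaw": 0},{"x": 0.0015,"y": 0,"z": 0.02,"yaw": 0},{"x": 0.0015,"y": 0,"z": 0.02,"yaw": 0}]'

```text
time_s: 9.4
ee_pos: [0.4329, -0.021, 0.1408]
orientation: [3.141, -0.029, -0.0]
ft_force: [-0.1, -2.7, -3.5]
gripper_width: 0.0197
grasp_force: 45.0
```

Request:
drive_tool --targets '[{"x": 0,"y": 0,"z": 0.003,"yaw": 0},{"x": 0,"y": 0.0005,"z": 0.006,"yaw": 0},{"x": 0,"y": 0.0005,"z": 0.008,"yaw": 0},{"x": 0,"y": 0.0005,"z": 0.0095,"yaw": 0},{"x": 0,"y": 0.0005,"z": 0.0095,"yaw": 0}]'

```text
time_s: 9.9
ee_pos: [0.4328, -0.0212, 0.1313]
orientation: [-3.141, 0.029, 0.0]
ft_force: [0.3, -1.8, -1.6]
gripper_width: 0.0197
grasp_force: 45.0
```

Request:
drive_tool --targets '[{"x": 0,"y": 0,"z": 0.0005,"yaw": 4},{"x": 0,"y": 0,"z": 0.0005,"yaw": 8},{"x": 0,"y": 0,"z": 0.0005,"yaw": 12},{"x": 0,"y": 0,"z": 0.0005,"yaw": 16},{"x": 0,"y": 0,"z": 0.0005,"yaw": 20},{"x": 0,"y": 0,"z": 0.0005,"yaw": 20},{"x": 0,"y": 0,"z": 0.0005,"yaw": 20}]'

```text
time_s: 10.6
ee_pos: [0.4332, -0.0214, 0.1312]
orientation: [3.089, -0.571, 0.001]
ft_force: [-0.4, -3.6, 6.0]
gripper_width: 0.02
grasp_force: 45.0
```

```bash
python3 - <<'E'
from h import *
e=state();M=R.from_rotvec(e["orientation"]).as_matrix();print(e["ee_pos"],np.degrees(np.arctan2(M[1,0],M[0,0])),e["ft_force"],e["torque"])
E
```

```text
[ 0.43315265 -0.02144211  0.13124863] -20.93425727310169 [-0.39899857 -3.63573521  6.03258117] [-0.56369502  0.1624008  -0.01729157]
```

Request:
drive_tool --targets '[{"x": 0,"y": 0,"z": 0,"yaw": 4},{"x": 0,"y": 0,"z": 0,"yaw": 8},{"x": 0,"y": 0,"z": 0,"yaw": 12},{"x": 0,"y": 0,"z": 0,"yaw": 16},{"x": 0,"y": 0,"z": 0,"yaw": 16},{"x": 0,"y": 0,"z": 0,"yaw": 16}]'

```text
time_s: 11.2
ee_pos: [0.4331, -0.0215, 0.1313]
orientation: [2.98, -0.995, 0.001]
ft_force: [0.2, -3.7, 5.9]
gripper_width: 0.02
grasp_force: 45.0
```

```bash
python3 - <<'E'
from h import *
s=save("side","s4");t=save("top","t4")
e=state();M=R.from_rotvec(e["orientation"]).as_matrix();print(e["ee_pos"],np.degrees(np.arctan2(M[1,0],M[0,0])),e["ft_force"],e["torque"],e["gripper_width"])
for a in(-37.2,143.8):
    for rr,z in((.057,.104),):
        print(px("side",np.array([.433+rr*np.cos(np.radians(a)),-.021+rr*np.sin(np.radians(a)),z])))
a=cv2.resize(s[195:295,225:315],None,fx=6,fy=6,interpolation=cv2.INTER_CUBIC);
cv2.imwrite("pics/c6.png",a[:,:,::-1])
E
```

```text
[ 0.43312027 -0.02150249  0.13126625] -36.940582141350866 [-0.87353884 -3.98674836  5.84689157] [-0.68277175  0.19142055 -0.02615282] 0.019639641018541255
[286.91814932 248.56551445]
[251.89208571 230.97555961]
```

View pics/c6.png

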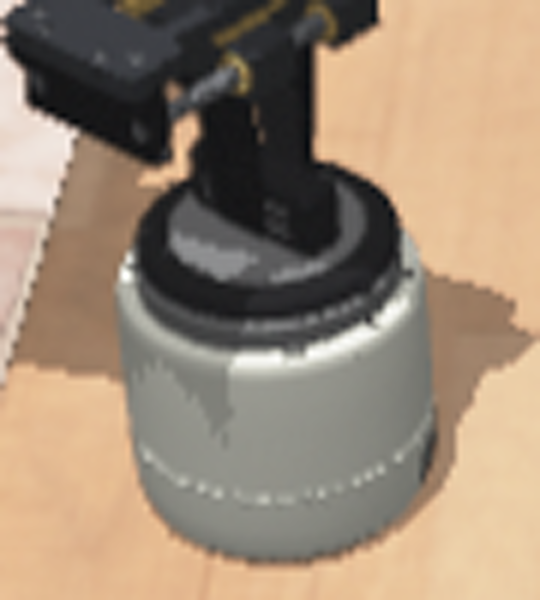

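```bash
python3 - <<'E'
from h import *
T=[]
for k in range(8):
    eyes.grab_frame("side");e=state();T.append(np.r_[e["torque"],e["joint_torque"][5],e["ft_force"]])
print(np.mean(T,0).round(3),np.std(T,0).round(3))
p=e["ee_pos"]
for a in(-37,-1):
  for z in(.121,):print(a,px("side",np.array([.433+.055*np.cos(np.radians(a)),-.021+.055*np.sin(np.radians(a)),z])))
s=cv2.imread("pics/s4.png");g=cv2.cvtColor(s,cv2.COLOR_BGR2GRAY)
cv2.imwrite("pics/c7.png",cv2.resize(s[218:258,262:302],None,fx=14,fy=14,interpolation=cv2.INTER_NEAREST))
E
```

```text
[-0.696  0.201 -0.012 -0.018 -0.573 -4.223  5.798] [0.029 0.034 0.023 0.    0.308 0.292 0.585]
-37 [285.95210202 242.31426927]
-1 [291.90266857 234.17189459]
```

View pics/c7.png

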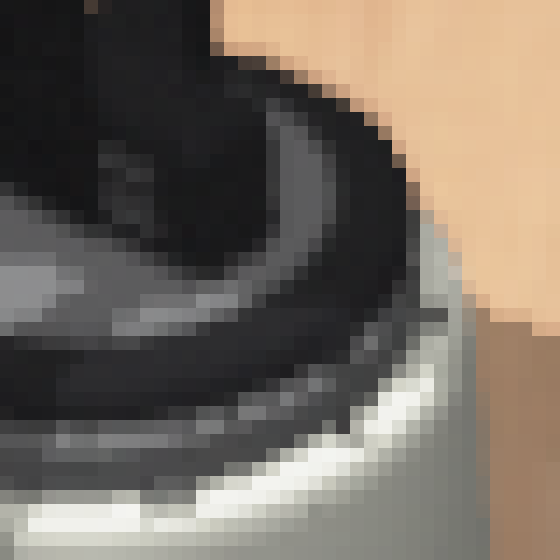

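Request:
drive_tool --targets '[{"x": 0.0004,"y": 0.0005,"z": -0.0005,"yaw": 0},{"x": 0.0004,"y": 0.0005,"z": -0.0005,"yaw": 0},{"x": 0.0004,"y": 0.0005,"z": -0.0005,"yaw": 0}]'

```text
time_s: 12.0
ee_pos: [0.4326, -0.022, 0.1313]
orientation: [2.979, -0.997, -0.001]
ft_force: [-1.7, -3.7, -1.4]
gripper_width: 0.0198
grasp_force: 45.0
```

```bash
python3 - <<'E'
from h import *
T=[]
for k in range(8):
    eyes.grab_frame("side");e=state();T.append(np.r_[e["torque"],e["joint_torque"][5],e["ft_force"]])
print(np.mean(T,0).round(3),np.std(T,0).round(3))
M=R.from_rotvec(e["orientation"]).as_matrix();print(e["ee_pos"],np.degrees(np.arctan2(M[1,0],M[0,0])))
E
```

```text
[-0.68   0.274  0.135  0.122 -1.535 -3.521 -2.309] [0.035 0.013 0.037 0.004 0.33  0.767 0.427]
[ 0.43275398 -0.02188411  0.13139815] -37.03959278194402
```

The moment about z now reads 0.135 N m, against the spring's 0.13 at pulse, and the nose sits over the pip. I'm handing in while still gripping the lid.

```bash
python3 -c "
from plant import r
print(r.close_job())"
```

```text
the job is handed in; nothing more can be done
None
```

The cheese is in the cup, and the lid is seated and turned to pulse without reaching the lock. I handed the job in at about 12.4 s with the gripper still holding the lid there.

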